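Set the length stop on the sawing jig and load the strip

TASK

Get the sawing jig ready to cut another box side as long as the finished one lying on the clipboard: pull the sprung knob on top of the jig's stop up as far as it goes, slide the stop along the rail and let its pin drop fully into the hole that gives that length between the saw slot and the stop. Then lay the long pine strip flat on the jig across the saw slot, its edge flush against the fence and its end right up against the stop, and leave everything else on the table where it is.

Things in the scene. Friction and masses are not known exactly. Their poses are not given: they have to be found in the camera images.
- jig: Sawing jig, fixed: plywood board 160 (x) x 380 (y) x 18 mm with a wooden fence along its far side. Origin under its middle, on the table; x points from the open front to the fence, y towards the saw slot. Board x -85..75, y -190..190 mm, top z 18. Fence face x 45, 20 mm thick, top z 50. An aluminium rail on the fence (top z 60, centre line x 55) has seven 9 mm holes
- saw_slot (a point): where the saw slot meets the fence face and the board's top (jig x 45, y 110, z 18 mm). The slot runs between two aluminium guide plates on the fence that reach z 80
- hole_200 (a point): mouth of the rail hole farthest from the slot (jig y -112, z 60 mm), in which the pin starts; with the pin in it the stop face stands 200 mm from the slot. The holes follow every 20 mm towards the slot: 180, 160, 140, 120, 100, 80 mm
- hole_160 (a point): mouth of the third hole from the far end: stop face 160 mm from the saw slot (jig y -72 mm)
- hole_120 (a point): mouth of the fifth hole from the far end: stop face 120 mm from the saw slot (jig y -32 mm)
- stop (a joint): place of the aluminium stop along the rail, m: 0 in the 200 mm hole (start), growing towards the slot, 0.04 at the 160 and 0.08 at the 120 mm hole; about 1 N of drag, locked while the pin is in a hole. A saddle over the rail, 44 mm long (y), jig x 3..79, top z 82, with a foot before the fence (jig x 3..43, 12 mm thick) down to 2 mm above the board
- stop_face (a point): middle of the foot's flat face that looks towards the saw slot (jig x 23, z 27 mm); the strip's end goes against it. It lies 22 mm nearer the slot than the axis of pin and knob
- plunger (a joint): how far the sprung 8 mm pin is pulled up, m: 0 fully down in a hole, 0.014 at its stop. The spring pulls it down with 6 N at 0, 9.5 N at 0.014; it does not stay up by itself. The pin goes 10 mm into the hole, has a round tip and finds its hole from 2 mm off; between holes it rests on the rail at about 0.010
- knob (a point): middle of the black knob on the pin: upright cylinder, diameter 26, height 26 mm, its centre 108 mm above the table with the pin down; the bush below it ends at z 92. It may be gripped from any side and moves with the pin and the stop
- blank: the rough pine strip to be sawn, 50 (x) x 240 (y) x 18 mm (z), about 0.1 kg, loose; origin at the centre of its underside, y along its length. Either end may go against the stop and either broad face may be up
- blank_mid (a point): centre of the pine strip
- side_short: finished box side 50 (x) x 120 (y) x 18 mm of the same pine, on the clipboard or on the grey board; origin at the centre of its underside
- side_long: finished box side 50 (x) x 160 (y) x 18 mm of the same pine, on the other of the two boards; origin at the centre of its underside
- clipboard: dark wooden clipboard with white paper and a steel clip, 140 (x) x 220 (y) x 4.6 mm, fixed; origin at the centre of its underside. The finished side on it, roughly at its middle, is the sample. The other finished side lies on a plain grey board 170 x 240 mm to the left and is not to be followed
- glue: bystander to leave alone: the white glue bottle, diameter 52, height 150 mm; origin at its underside's centre
- saw: bystander to leave alone: the hand saw with a straight 260 mm handle and a 240 mm blade; origin at its joint of handle and blade, on the table
- hammer: bystander to leave alone: the claw-less hammer lying flat; origin at its middle, on the table
- try_square: bystander to leave alone: the try square, 100 mm wooden stock and 150 mm steel blade; origin at its stock's underside centre
- offcut: bystander to leave alone: the pine offcut 50 x 45 x 18 mm; origin at its underside's centre
- pencil_case: bystander to leave alone: the blue pencil case 75 x 200 x 32 mm; origin at its underside's centre
Not all that is in view belongs to the job. Leave any red look-alike of the side_short alone. Leave any blue look-alike of the blank alone.

How it is judged:
On the way, in this order (a step that is already met when the one before it is completed fails the run):
1. the knob is pulled up to its stop (at least 12.5 of its 14 mm) (value of joint plunger above 0.0125 m), for 0.2 s.
2. the stop's pin is fully down in the hole for the length of the side on the clipboard, and the knob is let go (((horizontal distance between side_short and clipboard below 0.08 m and value of joint stop between 0.077 and 0.083 m and value of joint plunger below 0.002 m) or (horizontal distance between side_long and clipboard below 0.08 m and value of joint stop between 0.037 and 0.043 m and value of joint plunger below 0.002 m)) and contact force between the fingers and jig below 0.1 N), for 0.2 s.
At the end, for the whole second after the job is handed in: pin down to within 2 mm in the hole for the length of the side on the clipboard (120 mm if the short one lies there, 160 if the long one); strip flat and still on the board, edge against the fence (gap under 3 mm, 0.02 rad), end against the stop (gap under 3 mm), nothing held (((horizontal distance between side_short and clipboard below 0.08 m and value of joint stop between 0.077 and 0.083 m and value of joint plunger below 0.002 m and y of blank_mid in the frame of jig between 0.107 and 0.114 m) or (horizontal distance between side_long and clipboard below 0.08 m and value of joint stop between 0.037 and 0.043 m and value of joint plunger below 0.002 m and y of blank_mid in the frame of jig between 0.067 and 0.074 m)) and x of blank_mid in the frame of jig between 0.0165 and 0.0225 m and z of blank_mid in the frame of jig between 0.024 and 0.03 m and angle between the y axis of blank and the y axis of jig, either way round below 0.02 rad and angle between the z axis of blank and the z axis of jig, either way round below 0.03 rad and linear speed of blank below 0.01 m/s); the robot touches nothing.
It fails at once if one of the finished sides is pushed away (more than 30 mm) (distance of any of side_short, side_long from where it was at the start of the episode above 0.03 m).
It fails at once if a bystander is pushed away (more than 30 mm) (distance of any of glue, saw, hammer, try_square, offcut, pencil_case from where it was at the start of the episode above 0.03 m).
It also fails if it takes over 72 s, if anything falls off the work surface, if the arm or the gripper's body presses on something with over 40 N, if the wrist force passes 120 N, or if a joint passes its speed limit or range.

ROBOT

A 6-joint arm with a two-finger parallel gripper is mounted at the origin on the work surface. World frame = base frame: x ahead of the robot, y to its left, z up, the work surface at z = 0. Lengths are in m, angles in rad, forces in N, time in s.
With the tool pointing down it reaches from about 0.375 to 0.9 m from the base axis. Payload 3.1 kg.
Tool frame: the origin (TCP) lies between the finger pads; the fingertips stand 19 mm ahead of it and the grasp point (between the pads) is the TCP; z points along the fingers, y is the line along which they close (so a half turn about z gives the same grasp; the last joint's range is limited). The gripper opens to 87 mm and grips with 3 to 60 N. Pads are 19 mm wide; open, the fingers measure 117 mm over their backs; the gripper's body (75 mm by 190 mm) begins 51 mm behind the grasp point.
Start: joints at [1.161, 0.527, 1.433, -0, 1.181, -0.178], TCP at [0.143, 0.608, 0.242] pointing down, gripper open.
Joint ranges: [-3.08, 3.08], [-0.75, 2.2], [0.22, 2.44], [-1.43, 4.57], [0, 2.65], [-2.85, 2.85]. Speed limits (rad/s): [2.79, 2.79, 3.14, 3.14, 3.14, 3.14].

INTERFACE

Orientations are given as a unit quaternion [x, y, z, w].
In Python, from rig import telemetry, viewer, hand_in gives the robot as it stands. The module is installed in compiled form; this text tells all that it offers.
- The arm moves only by the shell command python3 -m creep 'ROWS' [FORCE]. ROWS is JSON, a list of rows, each an object with "translation": the shift along the tool's x, y, z in mm, a list of three; "roll": the turn about the tool's z in degrees; "gripper": the finger opening in mm, from 0 to 87. In form: [{"translation": [tx, ty, tz], "roll": roll, "gripper": gripper}, ...]. A call has 1 to 5 rows; each row is the pose to reach, as a shift and turn from the pose commanded when the call began, along the tool's axes at that moment; what a row does not reach only later rows make up. A row lasts 1/12 s, in which the tool goes at most 41.7 mm and 7.16 degrees, less where a joint would pass 70% of its speed; a pose out of reach is approached as far as the arm can. A call with a gripper value outside its range is refused whole. The fingers move at their own pace and stop on an object; FORCE is the grip in N (left out, the last holds). Time passes only in rows, so rows that repeat a pose let the fingers close. It gives the time, the measured TCP pose, the force, the opening and the grip force at its end, in the units of the state.
- telemetry.get_obs(): the state, without advancing time (a new reading comes with each control period).
- viewer.camera(name): name is "side" or "top"; returns the picture (400x640x3 uint8, blue, green, red); there is no depth.
- viewer.camera_info(name): a dict with "intrinsics" (3x3 intrinsics, pixels), "rvec" (rotation vector, rad) and "tvec" (3), from world to camera coordinates, as OpenCV has them. Camera axes: x right, y down, z forward; pixel columns grow to the right and rows downward; lengths in m; the calibration is good to about 2 mm. A picture is of the moment at which its call begins. camera_info takes no time and is no camera call.
- hand_in(): hands the job in; it is judged then, once.
Trained networks look in the newest picture that a camera, given by its name, has taken for a name from the list of things; names that differ only in an ending like _2 or _b are one class to them, and where a whole thing is asked for, a point or a joint stands for the part that bears it (a point fixed in the world has none). Each returns a list of dicts, best first, with "p" (0 to 1); they miss things now and then, are a little off and sometimes report something else, mostly with a low value. They report only what shows in the picture. A call takes as long as a camera call. They do not tell look-alikes from the thing itself.
- viewer.recognise(camera, thing): "bbox" ([left, top, width, height] in pixels, round what is visible of it).
The state is a dict: "time": time; "q": joint angles; "joint_velocities": joint speeds; "joint_torque": joint torques, N m; "position": TCP position; "tool_rot": TCP orientation; "ft_force": force on the tool from outside, world axes, zero at the start; "moment": the same for the moment, N m; "grip_width": finger opening in m; "grip_force": force on a finger pad.
Only numpy, scipy, OpenCV 4.12 (cv2) and the standard library are available. Lean on these libraries where they do the work, as an engineer would, in place of code of your own. Each camera call takes 0.05 s, during which the arm holds its last target. There are 200 camera calls.

## Working session

There is one attempt and no reset: what is moved stays moved. The work goes in short steps, Python scripts to look and compute and a shell command to move; the robot and the scene stay as the last step left them, time stands still between calls to the robot, and variables do not carry over. Pictures are saved under pics/ and viewed, at most 10 in all, crops included, and the job is handed in when it is done.

```bash
mkdir -p pics; cat > h.py <<'E'
import numpy as np, cv2
from rig import telemetry, viewer
def cam(n):
    i=viewer.camera_info(n); return np.array(i["intrinsics"],float),np.array(i["rvec"],float).reshape(3),np.array(i["tvec"],float).reshape(3)
def ray(n,uv,z):
    K,r,t=cam(n);R=cv2.Rodrigues(r)[0];c=-R.T@t
    d=R.T@np.linalg.inv(K)@np.array([uv[0],uv[1],1.]);return c+d*(z-c[2])/d[2]
def proj(n,P):
    K,r,t=cam(n);return cv2.projectPoints(np.array(P,float).reshape(-1,3),r,t,K,None)[0].reshape(-1,2)
E
python3 - <<'E'
from h import *
o=telemetry.get_obs();print(o)
for n in("top","side"):
    cv2.imwrite(f"pics/{n}0.png",viewer.camera(n))
    K,r,t=cam(n);R=cv2.Rodrigues(r)[0];print(n,-R.T@t,R[2],K[0,0])
    for th in("jig","blank","side_short","side_long","clipboard","knob","stop","saw_slot"):
        print(th,[(x["bbox"],round(x["p"],2)) for x in viewer.recognise(n,th)][:4])
E
```

```text
{'time': 0.0, 'q': array([ 1.16149173e+00,  5.28474538e-01,  1.43390914e+00, -1.32052029e-05,
        1.18141232e+00, -1.78512501e-01]), 'joint_velocities': array([-0.00069054, -0.00016219, -0.00126421, -0.000836  , -0.00032152,
       -0.00049477]), 'joint_torque': array([ 2.97152683e-04, -4.40042424e+01, -1.76589239e+01,  6.33153110e-02,
        5.80458669e-02, -1.49878251e-04]), 'position': array([0.14266632, 0.60777792, 0.24056429]), 'tool_rot': array([ 1.15137544e-01,  9.93348948e-01, -1.05620089e-03, -3.13305825e-04]), 'ft_force': array([-0.28563074, -0.76555045,  0.36098049]), 'moment': array([-0.02724414,  0.00870319, -0.00392959]), 'grip_force': 0.0, 'grip_width': 0.08677251333607976}
top [0.18033735 0.00390041 1.90924291] [ 0.16913135  0.00807847 -0.98556041] 428.88874850812437
jig [([285.7, 161.7, 82.9, 44.8], 0.65), ([449.1, 191.9, 21.5, 62.2], 0.51), ([199.8, 185.8, 18.3, 15.6], 0.39)]
blank [([382.4, 256.0, 28.5, 51.8], 0.78), ([406.5, 190.5, 16.1, 52.0], 0.71), ([283.5, 161.7, 84.6, 42.3], 0.65), ([280.8, 222.3, 52.9, 27.5], 0.61)]
side_short [([296.7, 226.3, 25.5, 13.
[... 309 characters left out ...]
e [ 0.17865983 -0.91490545  0.93266626] [ 0.22726729  0.71851231 -0.65733526] 390.5322454653148
jig [([315.9, 173.0, 84.9, 84.8], 0.68)]
blank [([311.1, 295.5, 89.7, 50.8], 0.69), ([206.2, 295.0, 83.8, 58.4], 0.55), ([370.8, 202.3, 23.3, 26.9], 0.31)]
side_short [([210.3, 167.5, 16.9, 26.7], 0.88), ([278.0, 200.8, 21.0, 27.6], 0.78), ([246.4, 126.4, 43.6, 15.6], 0.58), ([287.0, 261.4, 63.9, 33.2], 0.31)]
side_long [([259.4, 148.1, 23.7, 27.5], 0.6)]
clipboard [([261.9, 194.8, 48.3, 44.3], 0.74), ([371.5, 363.7, 72.1, 36.3], 0.58)]
knob [([279.3, 198.8, 19.1, 26.9], 0.57), ([382.1, 209.4, 9.6, 5.3], 0.41)]
stop [([366.1, 206.2, 31.3, 26.7], 0.75)]
saw_slot [([314.5, 169.9, 85.4, 89.2], 0.79)]
```

```bash
python3 - <<'E'
import cv2
a=cv2.imread("pics/top0.png")[130:330,190:480];cv2.imwrite("pics/topc.png",cv2.resize(a,None,fx=2.75,fy=2.75,interpolation=cv2.INTER_CUBIC))
a=cv2.imread("pics/side0.png")[110:390,180:480];cv2.imwrite("pics/sidec.png",cv2.resize(a,None,fx=2.1,fy=2.1,interpolation=cv2.INTER_CUBIC))
E
```

```text
(no output)
```

View pics/topc.png

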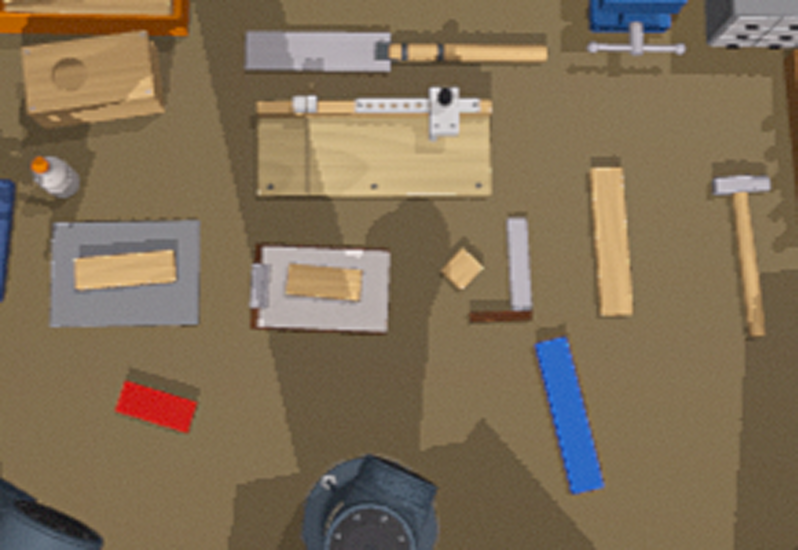

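View pics/sidec.png

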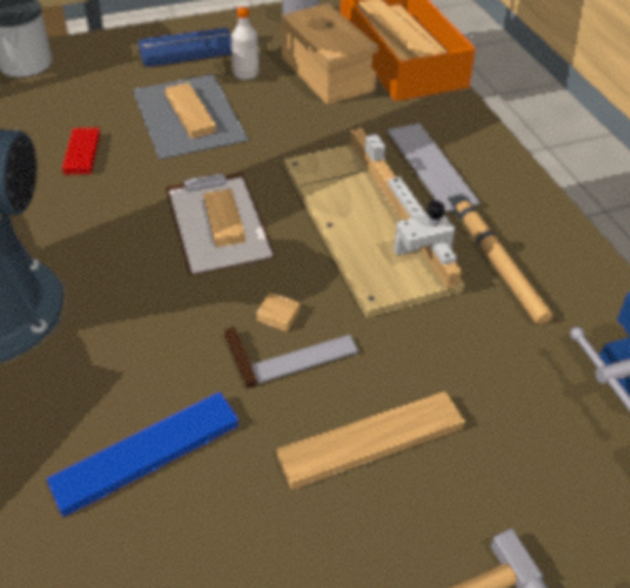

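```bash
python3 - <<'E'
import cv2,numpy as np
a=cv2.imread("pics/top0.png")[155:210,275:375]
A=cv2.resize(a,None,fx=7,fy=7,interpolation=cv2.INTER_CUBIC)
b=cv2.imread("pics/side0.png")[160:270,305:415];B=cv2.resize(b,None,fx=7,fy=7,interpolation=cv2.INTER_CUBIC)
cv2.imwrite("pics/j1.png",A);cv2.imwrite("pics/j2.png",cv2.resize(b,None,fx=5.4,fy=5.4,interpolation=cv2.INTER_CUBIC))
im=cv2.imread("pics/top0.png");hsv=cv2.cvtColor(im,cv2.COLOR_BGR2HSV)
for n,(x,y) in dict(blank=(412,217),table=(430,217),clip=(307,232),grey=(235,228)).items(): print(n,im[y,x],hsv[y,x])
from h import *
m=cv2.inRange(im,(0,0,150),(160,255,255))
k,l,s,c=cv2.connectedComponentsWithStats(m)
for nm,(x,y) in dict(blank=(412,217),short=(307,232),long=(235,228)).items():
    i=l[y,x]; ct=cv2.findContours((l==i).astype(np.uint8),0,1)[0][0]
    w=np.array([ray("top",p[0],0.018)[:2] for p in ct],np.float32)
    print(nm,i,s[i],cv2.minAreaRect(w*1000))
E
```

```text
blank [119 176 212] [ 18 112 212]
table [ 81 114 132] [ 19  99 132]
clip [102 153 188] [ 18 117 188]
grey [118 174 210] [ 18 112 210]
blank 497 [404 191  16  54 655] ((454.7635498046875, -385.34979248046875), (239.88186645507812, 54.393062591552734), 3.3756914138793945)
short 541 [293 225  30  16 370] ((377.339599609375, 78.54171752929688), (126.62952423095703, 59.43452453613281), 85.83350372314453)
long 536 [216 221  38  15 429] ((393.15533447265625, 401.56756591796875), (52.649574279785156, 163.56134033203125), 6.280946731567383)
```

View pics/j1.png

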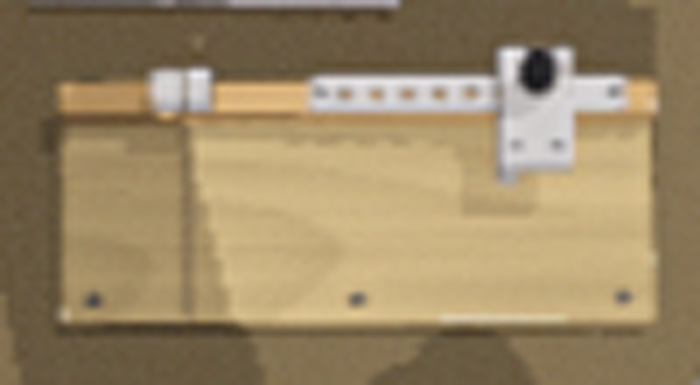

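View pics/j2.png

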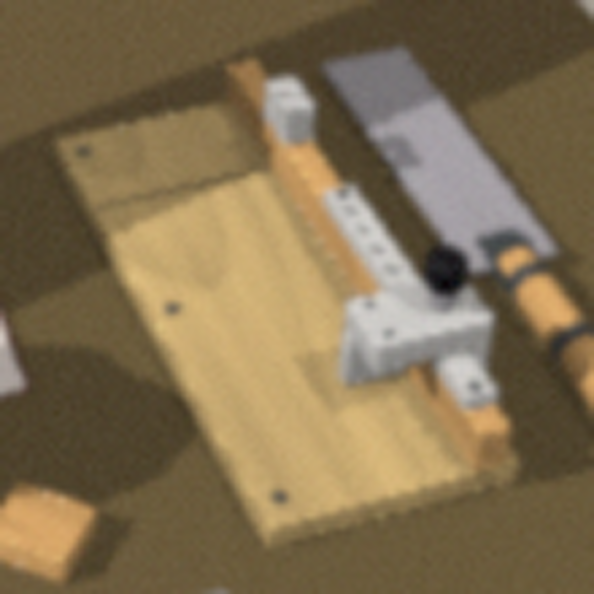

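```bash
python3 - <<'E'
from h import *
from scipy.optimize import least_squares
T=[((-85,190,18),(62,322)),((-85,-190,18),(655,320)),((65,190,50),(60,82)),((65,-190,50),(656,80)),((45,190,50),(60,113)),((45,-190,50),(656,110)),((55,-112,108),(537,70))]
S=[((-85,-190,18),(268,530)),((-85,190,18),(58,145)),((55,-112,108),(446,270)),((75,-190,18),(517,462))]
def fit(sets):
    def res(p):
        c,s=np.cos(p[2]),np.sin(p[2]);R=np.array([[c,-s,0],[s,c,0],[0,0,1]]);o=[]
        for n,K,f,off in sets:
            P=np.array([k[0] for k in K])/1000@R.T+[p[0],p[1],0]
            uv=(np.array([k[1] for k in K])+.5)/f-.5+off
            o.append((proj(n,P)-uv).ravel())
        return np.concatenate(o)
    r=least_squares(res,[.6,0,0],loss="soft_l1");return r.x,np.round(res(r.x).reshape(-1,2),1).tolist()
t=("top",T,7,(275,155));s=("side",S,5.4,(305,160))
for q in([t],[s],[t,s]):
    x,r=fit(q);print(x,r);c,sn=np.cos(x[2]),np.sin(x[2])
    print("knob",x[0]+.055*c+.112*sn,x[1]+.055*sn-.112*c)
# blank via side
im=cv2.imread("pics/side0.png");m=cv2.inRange(im,(0,0,150),(160,255,255))
k,l,st,c=cv2.connectedComponentsWithStats(m);i=l[317,357];print(st[i])
ct=cv2.findContours((l==i).astype(np.uint8),0,1)[0][0]
# project blank model for comparison
a=np.deg2rad(3.4)
for sg in(1,-1):
    d=np.array([np.cos(a*sg),np.sin(a*sg)])
o=telemetry.get_obs();from scipy.spatial.transform import Rotation as Rn
print(Rn.from_quat(o["tool_rot"]).as_matrix().round(3))
ct2=np.array([ray("side",p[0],0.018)[:2] for p in ct],np.float32);print(cv2.minAreaRect(ct2*1000))
E
```

```text
[0.60869377 0.00128202 0.02241979] [[-0.1, 0.0], [0.0, -0.0], [-0.0, 0.0], [-0.1, -0.1], [-0.1, -0.1], [-0.0, -0.0], [0.3, 0.2]]
knob 0.6661907579473707 -0.10945684463932287
[0.60757332 0.00444122 0.01916196] [[-0.0, -0.0], [-0.4, -1.0], [-0.0, 0.5], [0.4, 0.1]]
knob 0.6647092297567698 -0.10648437502162378
[0.60791608 0.00247896 0.01983987] [[-0.4, 0.1], [-0.3, 0.2], [-0.3, 0.1], [-0.3, 0.2], [-0.3, -0.0], [-0.3, 0.2], [0.0, 0.4], [0.4, 0.4], [-0.2, -0.7], [0.4, 0.8], [0.8, 0.5]]
knob 0.6651271705448041 -0.10840787323323522
[ 312  296   89   46 1594]
[[-0.973  0.229  0.   ]
 [ 0.229  0.973  0.   ]
 [-0.     0.    -1.   ]]
((454.1319885253906, -384.8855895996094), (242.7948760986328, 55.258663177490234), 3.4089102745056152)
```

Top and side views agree: the jig is at about (0.608, 0.002) with yaw 0.02, the knob at (0.666, -0.109), and the blank at (0.4545, -0.385) with its length at 3.4° to world x. The piece on the clipboard measures about 120 mm (the other about 160), so the 120 mm hole it is.

```bash
cat >> h.py <<'E'
from scipy.spatial.transform import Rotation as Rn
J=np.array([.608,.0020]);YAW=.0205
def state():
    o=telemetry.get_obs();R=Rn.from_quat(o["tool_rot"]).as_matrix();p=o["position"]
    c,s=np.cos(YAW),np.sin(YAW);d=p[:2]-J
    print("t %.2f"%o["time"],"p",p.round(4),"jig mm",(np.array([c*d[0]+s*d[1],-s*d[0]+c*d[1],p[2]])*1000).round(1),"yclose deg %.2f"%np.degrees(np.arctan2(R[1,1],R[0,1])),"F",o["ft_force"].round(1),"w %.1f g %.1f"%(o["grip_width"]*1e3,o["grip_force"]),"q",o["q"].round(2));return p,R
def to(x,y,z,jig=False):
    p,R=state()
    if jig:
        c,s=np.cos(YAW),np.sin(YAW);x,y,z=J[0]+c*x/1e3-s*y/1e3,J[1]+s*x/1e3+c*y/1e3,z/1e3
    print("tool shift mm",(R.T@(np.array([x,y,z])-p)*1e3).round(1))
E
python3 -m creep '[{"translation":[0,0,0],"roll":-7,"gripper":60},{"translation":[0,0,0],"roll":-14.4,"gripper":60},{"translation":[0,0,0],"roll":-14.4,"gripper":60}]' 40
python3 -c "
from h import *
to(55,-112,160,True)"
```

```text
time: 1.15
position: [0.1429, 0.6084, 0.2416]
tool_rot: [-0.011, 1.0, -0.0, 0.0]
ft_force: [-0.3, 0.4, 0.2]
grip_width: 0.0743
grip_force: 0.0
t 1.15 p [0.1429 0.6084 0.2416] jig mm [-452.5  615.8  241.6] yclose deg 91.31 F [-0.3  0.4  0.2] w 74.3 g 0.0 q [ 1.16  0.53  1.43 -0.    1.18 -0.43]
tool shift mm [-505.8 -728.9   81.6]
```

```bash

python3 -m creep '[{"translation":[-126,-182,0],"roll":0,"gripper":60},{"translation":[-126,-182,0],"roll":0,"gripper":60},{"translation":[-126,-182,0],"roll":0,"gripper":60},{"translation":[-126,-182,0],"roll":0,"gripper":60},{"translation":[-126,-182,0],"roll":0,"gripper":60}]' >/dev/null
python3 -m creep '[{"translation":[-126,-182,0],"roll":0,"gripper":60},{"translation":[-126,-182,0],"roll":0,"gripper":60},{"translation":[-126,-182,0],"roll":0,"gripper":60},{"translation":[-126,-182,0],"roll":0,"gripper":60},{"translation":[-126,-182,0],"roll":0,"gripper":60}]' >/dev/null
python3 -m creep '[{"translation":[-126,-182,0],"roll":0,"gripper":60},{"translation":[-126,-182,0],"roll":0,"gripper":60},{"translation":[-126,-182,0],"roll":0,"gripper":60},{"translation":[-126,-182,0],"roll":0,"gripper":60},{"translation":[-126,-182,0],"roll":0,"gripper":60}]' >/dev/null
python3 -m creep '[{"translation":[-126,-182,0],"roll":0,"gripper":60},{"translation":[-126,-182,0],"roll":0,"gripper":60},{"translation":[-126,-182,0],"roll":0,"gripper":60},{"translation":[-126,-182,0],"roll":0,"gripper":60},{"translation":[-126,-182,0],"roll":0,"gripper":60}]' >/dev/null
python3 -c "
from h import *
to(55,-112,160,True)"
```

```text
t 2.82 p [ 0.6322 -0.0688  0.2416] jig mm [ 22.7 -71.3 241.6] yclose deg 90.95 F [0.7 0.4 0.7] w 60.1 g 0.0 q [-0.28  0.54  1.4   0.    1.2  -1.87]
tool shift mm [-32.4 -40.6  81.6]
```

```bash

python3 -m creep '[{"translation":[-16,-20,20],"roll":0,"gripper":60},{"translation":[-32.4,-40.6,41],"roll":0,"gripper":60},{"translation":[-32.4,-40.6,81],"roll":0,"gripper":60},{"translation":[-32.4,-40.6,81],"roll":0,"gripper":60},{"translation":[-32.4,-40.6,81],"roll":0,"gripper":60}]' >/dev/null
python3 - <<'E'
from h import *
to(55,-112,112,True)
for n,(x,y,w,h) in dict(top=(315,140,80,60),side=(340,170,80,60)).items():
    im=viewer.camera(n);cv2.imwrite(f"pics/k_{n}.png",im)
a=cv2.imread("pics/k_top.png")[145:205,300:400];b=cv2.imread("pics/k_side.png")[160:260,330:430]
f=lambda q,s:cv2.resize(q,None,fx=s,fy=s,interpolation=cv2.INTER_CUBIC)
cv2.imwrite("pics/k.png",np.hstack([f(a,4),np.zeros((240,0,3),np.uint8)]) if 0 else np.vstack([f(a,4),f(b,4)[:350]]))
E
```

```text
t 3.23 p [ 0.6624 -0.1064  0.1577] jig mm [  52.1 -109.4  157.7] yclose deg 91.01 F [0.3 0.2 1.2] w 60.1 g 0.0 q [-0.33  0.69  1.38  0.    1.09 -1.91]
tool shift mm [-3.2 -2.7 45.7]
```

View pics/k.png

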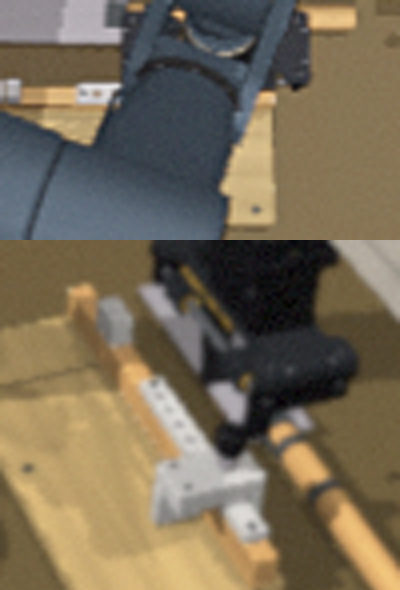

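```bash

python3 -m creep '[{"translation":[-3.2,-2.7,15],"roll":0,"gripper":60},{"translation":[-3.2,-2.7,30],"roll":0,"gripper":60},{"translation":[-3.2,-2.7,45],"roll":0,"gripper":60},{"translation":[-3.2,-2.7,45],"roll":0,"gripper":60},{"translation":[-3.2,-2.7,45],"roll":0,"gripper":45}]' >/dev/null
python3 -m creep '[{"translation":[0,0,0],"roll":0,"gripper":34},{"translation":[0,0,0],"roll":0,"gripper":29},{"translation":[0,0,0],"roll":0,"gripper":26},{"translation":[0,0,0],"roll":0,"gripper":24},{"translation":[0,0,0],"roll":0,"gripper":20}]' 40
python3 -c "
from h import *
state()"
```

```text
time: 4.17
position: [0.6681, -0.1093, 0.1162]
tool_rot: [-0.01, 1.0, 0.0, 0.001]
ft_force: [0.2, 3.0, 1.8]
grip_width: 0.0279
grip_force: 2.0
t 4.17 p [ 0.6681 -0.1093  0.1162] jig mm [  57.8 -112.6  116.2] yclose deg 91.16 F [0.2 3.  1.8] w 27.9 g 2.0 q [-0.33  0.74  1.39  0.    1.01 -1.92]
```

```bash

python3 -m creep '[{"translation":[0,0,0],"roll":0,"gripper":20},{"translation":[0,0,0],"roll":0,"gripper":10},{"translation":[0,0,0],"roll":0,"gripper":10},{"translation":[0,0,0],"roll":0,"gripper":10},{"translation":[0,0,0],"roll":0,"gripper":10}]' 45 >/dev/null
python3 -c "
from h import *
state()"
```

```text
t 4.58 p [ 0.668  -0.1085  0.1162] jig mm [  57.8 -111.7  116.2] yclose deg 91.17 F [-0.5  6.3  5.2] w 25.1 g 45.0 q [-0.33  0.74  1.39  0.    1.01 -1.92]
```

```bash

python3 -m creep '[{"translation":[0,0,-4],"roll":0,"gripper":10},{"translation":[0,0,-8],"roll":0,"gripper":10},{"translation":[0,0,-12],"roll":0,"gripper":10},{"translation":[0,0,-15],"roll":0,"gripper":10},{"translation":[0,0,-15],"roll":0,"gripper":10}]' 
python3 -m creep '[{"translation":[0,0,0],"roll":0,"gripper":10},{"translation":[0,0,0],"roll":0,"gripper":10},{"translation":[0,0,0],"roll":0,"gripper":10}]'  >/dev/null
python3 - <<'E'
from h import *
state();im=viewer.camera("side");cv2.imwrite("pics/p.png",cv2.resize(im[180:260,360:440],None,fx=6,fy=6,interpolation=cv2.INTER_CUBIC))
E
```

```text
time: 5.0
position: [0.6679, -0.1098, 0.1294]
tool_rot: [-0.01, 1.0, -0.0, -0.0]
ft_force: [4.2, 1.4, -9.6]
grip_width: 0.0254
grip_force: 45.0
t 5.25 p [ 0.6678 -0.1098  0.1299] jig mm [  57.5 -113.   129.9] yclose deg 91.17 F [  4.2   0.3 -10.2] w 25.1 g 45.0 q [-0.33  0.72  1.38 -0.    1.03 -1.92]
```

```bash

python3 -m creep '[{"translation":[0,0,-1.2],"roll":0,"gripper":10},{"translation":[0,0,-1.2],"roll":0,"gripper":10},{"translation":[0,0,-1.2],"roll":0,"gripper":10},{"translation":[0,0,-1.2],"roll":0,"gripper":10}]' 
python3 -c "
from h import *
state()"
```

```text
time: 5.63
position: [0.6677, -0.1098, 0.1305]
tool_rot: [-0.01, 1.0, -0.0, -0.0]
ft_force: [5.6, -0.9, -15.0]
grip_width: 0.0248
grip_force: 45.0
t 5.63 p [ 0.6677 -0.1098  0.1305] jig mm [  57.4 -113.   130.5] yclose deg 91.17 F [  5.6  -0.9 -15. ] w 24.8 g 45.0 q [-0.33  0.72  1.38 -0.    1.03 -1.92]
```

```bash

python3 -m creep '[{"translation":[0,8,0],"roll":0,"gripper":10},{"translation":[0,16,0],"roll":0,"gripper":10},{"translation":[0,24,0],"roll":0,"gripper":10},{"translation":[0,32,0],"roll":0,"gripper":10},{"translation":[0,40,0],"roll":0,"gripper":10}]' 
python3 -m creep '[{"translation":[0,8,0],"roll":0,"gripper":10},{"translation":[0,16,0],"roll":0,"gripper":10},{"translation":[0,24,0],"roll":0,"gripper":10},{"translation":[0,32,0],"roll":0,"gripper":10},{"translation":[0,38,0],"roll":0,"gripper":10}]' 
python3 -m creep '[{"translation":[0,2,0],"roll":0,"gripper":10},{"translation":[0,2,0],"roll":0,"gripper":10},{"translation":[0,2,0],"roll":0,"gripper":10}]' >/dev/null
python3 - <<'E'
from h import *
state();cv2.imwrite("pics/s_side.png",viewer.camera("side"))
im=cv2.imread("pics/s_side.png")[160:260,310:420];cv2.imwrite("pics/s.png",cv2.resize(im,None,fx=5,fy=5,interpolation=cv2.INTER_CUBIC))
E
```

```text
time: 6.05
position: [0.6669, -0.07, 0.1305]
tool_rot: [-0.01, 1.0, -0.001, -0.0]
ft_force: [6.3, -0.8, -15.9]
grip_width: 0.0253
grip_force: 45.0
time: 6.47
position: [0.666, -0.0317, 0.1305]
tool_rot: [-0.01, 1.0, -0.001, -0.0]
ft_force: [5.3, -1.2, -15.2]
grip_width: 0.0253
grip_force: 45.0
t 6.72 p [ 0.6659 -0.0292  0.1305] jig mm [ 57.3 -32.4 130.5] yclose deg 91.19 F [  5.9   1.1 -15.6] w 25.0 g 45.0 q [-0.21  0.71  1.41  0.    1.02 -1.8 ]
```

View pics/s.png

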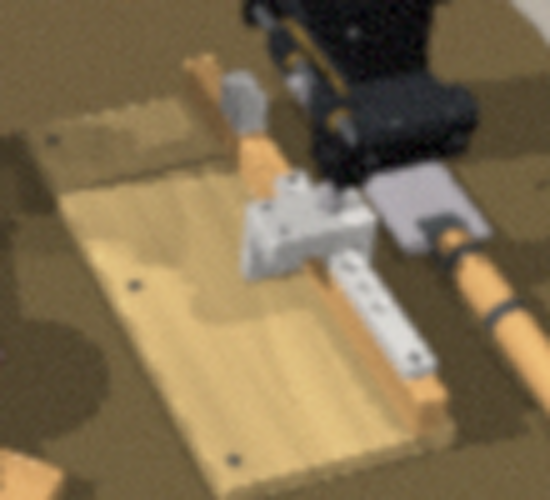

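The stop has slid about 80 mm, with four free holes visible behind it at (350–410, 265–350). Lowering the pin now.

```bash

python3 -m creep '[{"translation":[0,0,3],"roll":0,"gripper":10},{"translation":[0,0,6],"roll":0,"gripper":10},{"translation":[0,0,9],"roll":0,"gripper":10},{"translation":[0,0,12],"roll":0,"gripper":10},{"translation":[0,0,15],"roll":0,"gripper":10}]' 
python3 -m creep '[{"translation":[0,0,0],"roll":0,"gripper":10},{"translation":[0,0,0],"roll":0,"gripper":10}]' >/dev/null
python3 -c "
from h import *
state()"
```

```text
time: 7.18
position: [0.6661, -0.0286, 0.1174]
tool_rot: [-0.01, 1.0, 0.001, 0.0]
ft_force: [2.5, 5.3, -3.5]
grip_width: 0.0247
grip_force: 45.0
t 7.35 p [ 0.666  -0.0285  0.1164] jig mm [ 57.4 -31.7 116.4] yclose deg 91.16 F [ 3.3  4.5 -8.8] w 24.8 g 45.0 q [-0.21  0.73  1.42  0.    0.99 -1.8 ]
```

```bash

python3 -m creep '[{"translation":[0,0,0],"roll":0,"gripper":45},{"translation":[0,0,0],"roll":0,"gripper":60},{"translation":[0,0,0],"roll":0,"gripper":60},{"translation":[0,0,0],"roll":0,"gripper":60},{"translation":[0,0,0],"roll":0,"gripper":60}]' >/dev/null
python3 -m creep '[{"translation":[0,0,-20],"roll":0,"gripper":60},{"translation":[0,0,-50],"roll":0,"gripper":60},{"translation":[0,0,-84],"roll":0,"gripper":70},{"translation":[0,0,-84],"roll":0,"gripper":70}]' >/dev/null
python3 - <<'E'
from h import *
state()
to(.4545,-.385,.2)
E
```

```text
t 8.10 p [ 0.6703 -0.0306  0.2085] jig mm [ 61.6 -33.9 208.5] yclose deg 91.18 F [ 1.  -0.1  1.4] w 66.0 g 0.0 q [-0.21  0.62  1.35 -0.    1.16 -1.8 ]
t 8.10 p [ 0.6703 -0.0306  0.2085] jig mm [ 61.6 -33.9 208.5] yclose deg 91.18 F [ 1.  -0.1  1.4] w 66.0 g 0.0 q [-0.21  0.62  1.35 -0.    1.16 -1.8 ]
tool shift mm [ 223.1 -349.8    6.9]
```

```bash

python3 -m creep '[{"translation":[20,-31,0],"roll":0,"gripper":80},{"translation":[112,-175,0],"roll":0,"gripper":80},{"translation":[112,-175,0],"roll":0,"gripper":80},{"translation":[112,-175,0],"roll":0,"gripper":80},{"translation":[112,-175,0],"roll":-2.2,"gripper":80}]' >/dev/null
python3 -m creep '[{"translation":[112,-175,0],"roll":0,"gripper":80},{"translation":[112,-175,0],"roll":0,"gripper":80},{"translation":[112,-175,0],"roll":0,"gripper":80},{"translation":[112,-175,0],"roll":0,"gripper":80},{"translation":[112,-175,0],"roll":0,"gripper":80}]' >/dev/null
python3 - <<'E'
from h import *
to(.4545,-.385,.1)
im=viewer.camera("top");cv2.imwrite("pics/t2.png",im)
a=im[155:210,275:375];cv2.imwrite("pics/t2c.png",cv2.resize(a,None,fx=6,fy=6,interpolation=cv2.INTER_CUBIC))
E
```

```text
t 8.93 p [ 0.4569 -0.3863  0.2013] jig mm [-159.1 -385.1  201.3] yclose deg 93.37 F [1.4 0.  0.1] w 79.7 g 0.0 q [-0.89  0.54  1.54 -0.    1.06 -2.52]
tool shift mm [  2.3   1.5 101.3]
```

View pics/t2c.png

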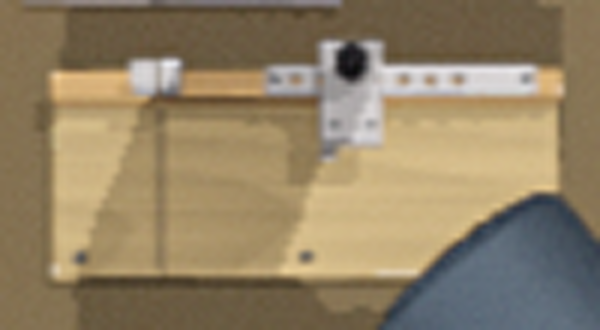

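```bash

python3 -m creep '[{"translation":[2.3,1.5,40],"roll":0,"gripper":80},{"translation":[2.3,1.5,80],"roll":0,"gripper":80},{"translation":[2.3,1.5,115],"roll":0,"gripper":80},{"translation":[2.3,1.5,150],"roll":0,"gripper":80},{"translation":[2.3,1.5,165],"roll":0,"gripper":80}]' >/dev/null
python3 -m creep '[{"translation":[0,0,0],"roll":0,"gripper":80},{"translation":[0,0,0],"roll":0,"gripper":80},{"translation":[0,0,0],"roll":0,"gripper":80}]' >/dev/null
python3 -c "
from h import *
to(.4545,-.385,.024)"
```

```text
t 9.65 p [ 0.4568 -0.3839  0.0371] jig mm [-159.1 -382.8   37.1] yclose deg 93.39 F [ 0.7 -0.6  0.8] w 79.8 g 0.0 q [-0.89  0.78  1.64 -0.    0.72 -2.52]
tool shift mm [ 2.4 -0.9 13.1]
```

```bash

python3 -m creep '[{"translation":[0,0,7],"roll":0,"gripper":80},{"translation":[0,0,13],"roll":0,"gripper":80},{"translation":[0,0,13],"roll":0,"gripper":70},{"translation":[0,0,13],"roll":0,"gripper":60},{"translation":[0,0,13],"roll":0,"gripper":52}]' 30 >/dev/null
python3 -m creep '[{"translation":[0,0,0],"roll":0,"gripper":45},{"translation":[0,0,0],"roll":0,"gripper":40},{"translation":[0,0,0],"roll":0,"gripper":40},{"translation":[0,0,0],"roll":0,"gripper":40},{"translation":[0,0,0],"roll":0,"gripper":40}]' >/dev/null
python3 -c "
from h import *
state()"
```

```text
t 10.48 p [ 0.4561 -0.3832  0.023 ] jig mm [-159.7 -382.    23. ] yclose deg 93.38 F [-0.5 -0.6  0.3] w 49.7 g 30.0 q [-0.89  0.8   1.65 -0.    0.69 -2.52]
```

```bash

python3 -m creep '[{"translation":[0,0,-20],"roll":0,"gripper":40},{"translation":[0,0,-60],"roll":0,"gripper":40},{"translation":[0,0,-100],"roll":0,"gripper":40},{"translation":[0,0,-140],"roll":0,"gripper":40},{"translation":[0,0,-180],"roll":0,"gripper":40}]' >/dev/null
python3 -m creep '[{"translation":[0,0,0],"roll":7,"gripper":40},{"translation":[0,0,0],"roll":14,"gripper":40},{"translation":[0,0,0],"roll":21,"gripper":40},{"translation":[0,0,0],"roll":28,"gripper":40},{"translation":[0,0,0],"roll":35,"gripper":40}]' >/dev/null
python3 -m creep '[{"translation":[0,0,0],"roll":7,"gripper":40},{"translation":[0,0,0],"roll":14,"gripper":40},{"translation":[0,0,0],"roll":21,"gripper":40},{"translation":[0,0,0],"roll":28,"gripper":40},{"translation":[0,0,0],"roll":35,"gripper":40}]' >/dev/null
python3 -m creep '[{"translation":[0,0,0],"roll":7,"gripper":40},{"translation":[0,0,0],"roll":14,"gripper":40},{"translation":[0,0,0],"roll":22.2,"gripper":40},{"translation":[0,0,0],"roll":22.2,"gripper":40},{"translation":[0,0,0],"roll":22.2,"gripper":40}]' >/dev/null
python3 -c "
from h import *
to(-6,116,200,True)"
```

```text
t 12.15 p [ 0.4557 -0.3827  0.2024] jig mm [-160.1 -381.5  202.4] yclose deg 1.30 F [ 0.3  0.3 -1.9] w 49.6 g 30.0 q [-0.89  0.53  1.55 -0.    1.06 -0.91]
tool shift mm [497.1 155.3   2.7]
```

```bash

python3 -m creep '[{"translation":[30,9,0],"roll":0,"gripper":40},{"translation":[65,20,0],"roll":0,"gripper":40},{"translation":[100,31,0],"roll":0,"gripper":40},{"translation":[135,42,0],"roll":0,"gripper":40},{"translation":[170,53,0],"roll":0,"gripper":40}]' >/dev/null
python3 -m creep '[{"translation":[35,11,0],"roll":0,"gripper":40},{"translation":[70,22,0],"roll":0,"gripper":40},{"translation":[105,33,0],"roll":0,"gripper":40},{"translation":[140,44,0],"roll":0,"gripper":40},{"translation":[175,55,0],"roll":0,"gripper":40}]' >/dev/null
python3 -m creep '[{"translation":[35,11,0],"roll":0,"gripper":40},{"translation":[70,22,0],"roll":0,"gripper":40},{"translation":[105,33,0],"roll":0,"gripper":40},{"translation":[140,44,0],"roll":0,"gripper":40},{"translation":[152,47,0],"roll":0,"gripper":40}]' >/dev/null
python3 -m creep '[{"translation":[0,0,0],"roll":0,"gripper":40},{"translation":[0,0,0],"roll":0,"gripper":40},{"translation":[0,0,0],"roll":0,"gripper":40}]' >/dev/null
python3 -c "
from h import *
to(-6,117,45,True)"
```

```text
t 13.65 p [0.6002 0.1159 0.2025] jig mm [ -5.5 114.  202.5] yclose deg 1.21 F [ 0.1 -0.7 -1.1] w 50.0 g 30.0 q [ 0.01  0.55  1.51 -0.    1.08 -0.01]
tool shift mm [  3.1  -0.3 157.5]
```

```bash

python3 -m creep '[{"translation":[3,0,35],"roll":0,"gripper":40},{"translation":[3,0,70],"roll":0,"gripper":40},{"translation":[3,0,105],"roll":0,"gripper":40},{"translation":[3,0,135],"roll":0,"gripper":40},{"translation":[3,0,150],"roll":0,"gripper":40}]' >/dev/null
python3 -m creep '[{"translation":[0,0,0],"roll":0,"gripper":40},{"translation":[0,0,0],"roll":0,"gripper":40},{"translation":[0,0,0],"roll":0,"gripper":40}]' >/dev/null
python3 -c "
from h import *
to(-6,117,42,True)"
```

```text
t 14.32 p [0.6019 0.1189 0.054 ] jig mm [ -3.8 117.   54. ] yclose deg 1.10 F [ 0.  -0.3 -1.2] w 49.4 g 30.0 q [ 0.01  0.76  1.59 -0.    0.78 -0.01]
tool shift mm [ 0.  -2.3 12. ]
```

```bash

python3 -m creep '[{"translation":[0,-2,5],"roll":0,"gripper":40},{"translation":[0,-2,9],"roll":0,"gripper":40},{"translation":[0,-2,12],"roll":0,"gripper":40},{"translation":[0,-2,13],"roll":0,"gripper":40},{"translation":[0,-2,13],"roll":0,"gripper":40}]' >/dev/null
python3 - <<'E'
from h import *
state();im=viewer.camera("side");cv2.imwrite("pics/b.png",cv2.resize(im[150:260,290:430],None,fx=5,fy=5,interpolation=cv2.INTER_CUBIC))
E
```

```text
t 14.73 p [0.599  0.12   0.0409] jig mm [ -6.6 118.1  40.9] yclose deg 1.20 F [-1.1 -1.   4.1] w 49.8 g 30.0 q [ 0.02  0.78  1.6  -0.    0.75 -0.01]
```

View pics/b.png

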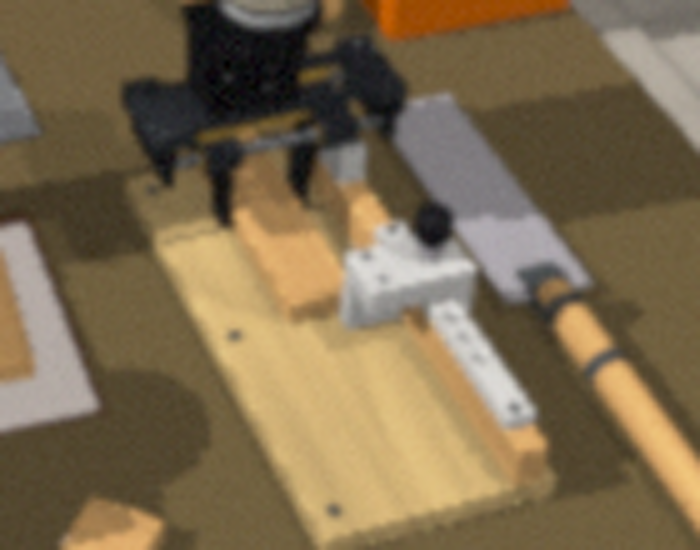

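```bash

python3 -m creep '[{"translation":[0,0,0],"roll":0,"gripper":54},{"translation":[0,0,0],"roll":0,"gripper":58},{"translation":[0,0,0],"roll":0,"gripper":58},{"translation":[0,0,0],"roll":0,"gripper":58}]' >/dev/null
python3 -m creep '[{"translation":[0,0,-10],"roll":0,"gripper":58},{"translation":[0,0,-30],"roll":0,"gripper":58},{"translation":[0,0,-60],"roll":0,"gripper":58},{"translation":[0,-30,-60],"roll":0,"gripper":20},{"translation":[0,-60,-60],"roll":0,"gripper":0}]' >/dev/null
python3 -m creep '[{"translation":[0,0,0],"roll":0,"gripper":0},{"translation":[0,0,0],"roll":0,"gripper":0},{"translation":[0,0,0],"roll":0,"gripper":0},{"translation":[0,0,0],"roll":0,"gripper":0},{"translation":[0,0,0],"roll":0,"gripper":0}]' >/dev/null
python3 - <<'E'
from h import *
to(-65,115,45,True)
E
```

```text
t 15.95 p [0.5402 0.1187 0.0999] jig mm [-65.4 118.1  99.9] yclose deg 1.17 F [-0.7  0.2  0. ] w 19.1 g 0.0 q [ 0.01  0.64  1.73 -0.    0.77 -0.01]
tool shift mm [-3.1  0.3 54.9]
```

```bash

python3 -m creep '[{"translation":[0,0,15],"roll":0,"gripper":0},{"translation":[0,0,30],"roll":0,"gripper":0},{"translation":[0,0,45],"roll":0,"gripper":0},{"translation":[0,0,56],"roll":0,"gripper":0},{"translation":[0,0,56],"roll":0,"gripper":0}]' >/dev/null
python3 -m creep '[{"translation":[0,4,0],"roll":0,"gripper":0},{"translation":[0,8,0],"roll":0,"gripper":0},{"translation":[0,12,0],"roll":0,"gripper":0},{"translation":[0,16,0],"roll":0,"gripper":0},{"translation":[0,20,0],"roll":0,"gripper":0}]' 
python3 -m creep '[{"translation":[0,4,0],"roll":0,"gripper":0},{"translation":[0,8,0],"roll":0,"gripper":0},{"translation":[0,12,0],"roll":0,"gripper":0},{"translation":[0,16,0],"roll":0,"gripper":0},{"translation":[0,18,0],"roll":0,"gripper":0}]' 
python3 -c "
from h import *
state()"
```

```text
time: 16.78
position: [0.5599, 0.1192, 0.0445]
tool_rot: [0.7, 0.714, 0.001, 0.001]
ft_force: [0.1, -0.4, -0.1]
grip_width: 0.0003
grip_force: 0.0
time: 17.2
position: [0.5773, 0.1196, 0.0437]
tool_rot: [0.7, 0.714, 0.0, 0.0]
ft_force: [-0.4, -0.2, 0.5]
grip_width: 0.0003
grip_force: 0.4
t 17.20 p [0.5773 0.1196 0.0437] jig mm [-28.3 118.2  43.7] yclose deg 1.17 F [-0.4 -0.2  0.5] w 0.3 g 0.4 q [ 0.01  0.76  1.66  0.    0.72 -0.01]
```

Flush should come at about x = -20; creeping on until the force rises.

```bash

python3 -m creep '[{"translation":[0,2,0],"roll":0,"gripper":0},{"translation":[0,4,0],"roll":0,"gripper":0},{"translation":[0,5,0],"roll":0,"gripper":0}]' 
python3 -m creep '[{"translation":[0,1,0],"roll":0,"gripper":0},{"translation":[0,2,0],"roll":0,"gripper":0}]' 
python3 -m creep '[{"translation":[0,1,0],"roll":0,"gripper":0},{"translation":[0,2,0],"roll":0,"gripper":0}]' 
python3 -c "
from h import *
state()"
```

```text
time: 17.45
position: [0.5819, 0.1196, 0.0437]
tool_rot: [0.7, 0.714, 0.0, 0.0]
ft_force: [-1.1, -0.3, -0.2]
grip_width: 0.0002
grip_force: 0.4
time: 17.62
position: [0.5837, 0.1197, 0.0437]
tool_rot: [0.7, 0.714, -0.0, -0.0]
ft_force: [-1.2, 0.0, 0.0]
grip_width: 0.0005
grip_force: 0.4
time: 17.78
position: [0.5859, 0.1198, 0.0437]
tool_rot: [0.7, 0.714, 0.0, 0.0]
ft_force: [0.0, -0.1, 0.5]
grip_width: 0.0004
grip_force: 0.3
t 17.78 p [0.5859 0.1198 0.0437] jig mm [-19.7 118.2  43.7] yclose deg 1.18 F [ 0.  -0.1  0.5] w 0.4 g 0.3 q [ 0.01  0.77  1.64  0.    0.74 -0.01]
```

```bash

for i in 1 2; do :; done
python3 -m creep '[{"translation":[0,1,0],"roll":0,"gripper":0},{"translation":[0,2,0],"roll":0,"gripper":0}]' | sed -n '2p;4p'
python3 -m creep '[{"translation":[0,1,0],"roll":0,"gripper":0},{"translation":[0,2,0],"roll":0,"gripper":0}]' | sed -n '2p;4p'
python3 - <<'E'
from h import *
state();im=viewer.camera("side");cv2.imwrite("pics/c_s.png",im)
A=cv2.resize(im[150:260,290:430],None,fx=5,fy=5,interpolation=cv2.INTER_CUBIC);cv2.imwrite("pics/c.png",A)
E
```

```text
position: [0.5879, 0.1198, 0.0437]
ft_force: [-0.4, 0.2, -0.3]
position: [0.5898, 0.1198, 0.0437]
ft_force: [-0.7, -0.7, -0.2]
t 18.12 p [0.5898 0.1198 0.0437] jig mm [-15.7 118.1  43.7] yclose deg 1.18 F [-0.7 -0.7 -0.2] w 0.5 g 0.4 q [ 0.01  0.77  1.63 -0.    0.74 -0.01]
```

View pics/c.png

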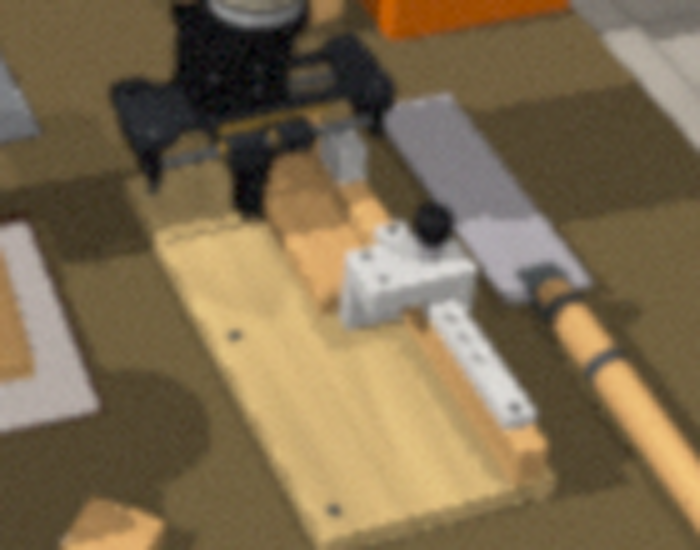

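The strip is sliding square to the fence, with its near end at about (330, 305) in the crop and a gap still left. On until contact.

```bash

python3 -m creep '[{"translation":[0,1,0],"roll":0,"gripper":0},{"translation":[0,2,0],"roll":0,"gripper":0}]' | sed -n '2p;4p'
python3 -m creep '[{"translation":[0,1,0],"roll":0,"gripper":0},{"translation":[0,2,0],"roll":0,"gripper":0}]' | sed -n '2p;4p'
python3 -m creep '[{"translation":[0,1,0],"roll":0,"gripper":0},{"translation":[0,1,0],"roll":0,"gripper":0}]' | sed -n '2p;4p'
python3 -m creep '[{"translation":[0,1,0],"roll":0,"gripper":0},{"translation":[0,1,0],"roll":0,"gripper":0}]' | sed -n '2p;4p'
```

```text
position: [0.5907, 0.1197, 0.0437]
ft_force: [-4.3, -1.7, 4.4]
position: [0.5908, 0.1198, 0.0436]
ft_force: [-6.4, -1.1, 5.9]
position: [0.5908, 0.1198, 0.0435]
ft_force: [-6.8, -1.8, 5.5]
position: [0.5908, 0.1198, 0.0435]
ft_force: [-9.1, -2.3, 5.7]
```

```bash

python3 -m creep '[{"translation":[0,-10,0],"roll":0,"gripper":0},{"translation":[0,-20,0],"roll":0,"gripper":0},{"translation":[0,-20,-35],"roll":0,"gripper":0},{"translation":[0,-20,-70],"roll":0,"gripper":0},{"translation":[30,-5,-70],"roll":0,"gripper":0}]' >/dev/null
python3 -m creep '[{"translation":[35,10,0],"roll":0,"gripper":0},{"translation":[70,20,0],"roll":0,"gripper":0},{"translation":[105,33,0],"roll":0,"gripper":0},{"translation":[114,33,0],"roll":0,"gripper":0},{"translation":[114,33,0],"roll":0,"gripper":0}]' >/dev/null
python3 - <<'E'
from h import *
to(18,262,32,True)
im=viewer.camera("top");cv2.imwrite("pics/e.png",im)
a=im[150:215,270:375];cv2.imwrite("pics/e.png",im)
E
```

```text
t 19.67 p [0.6217 0.2679 0.114 ] jig mm [ 19.1 265.5 114. ] yclose deg 1.40 F [-1.  -0.6  0.1] w 0.4 g 0.0 q [0.24 0.74 1.4  0.   1.   0.22]
tool shift mm [-3.6 -1.4 82. ]
```

```bash

python3 -m creep '[{"translation":[-3,-1,30],"roll":0,"gripper":0},{"translation":[-3,-1,60],"roll":0,"gripper":0},{"translation":[-3,-1,80],"roll":0,"gripper":0},{"translation":[-3,-1,80],"roll":0,"gripper":0},{"translation":[-3,-1,80],"roll":0,"gripper":0}]' | sed -n '2p;4p'
python3 -m creep '[{"translation":[-3,0,0],"roll":0,"gripper":0},{"translation":[-6,0,0],"roll":0,"gripper":0},{"translation":[-9,0,0],"roll":0,"gripper":0},{"translation":[-12,0,0],"roll":0,"gripper":0}]' | sed -n '2p;4p'
python3 -c "
from h import *
state()"
```

```text
position: [0.6189, 0.2595, 0.0326]
ft_force: [0.8, 0.5, 0.4]
position: [0.6213, 0.2495, 0.0355]
ft_force: [-0.1, 0.9, 0.8]
t 20.47 p [0.6213 0.2495 0.0355] jig mm [ 18.3 247.2  35.5] yclose deg 1.15 F [-0.1  0.9  0.8] w 0.7 g 0.8 q [0.22 0.84 1.45 0.   0.85 0.19]
```

```bash

python3 -m creep '[{"translation":[-1,0,0],"roll":0,"gripper":0},{"translation":[-2,0,0],"roll":0,"gripper":0}]' | sed -n '2p;4p'
python3 -m creep '[{"translation":[-1,0,0],"roll":0,"gripper":0},{"translation":[-2,0,0],"roll":0,"gripper":0}]' | sed -n '2p;4p'
python3 -m creep '[{"translation":[-1,0,0],"roll":0,"gripper":0},{"translation":[-2,0,0],"roll":0,"gripper":0}]' | sed -n '2p;4p'
python3 -m creep '[{"translation":[-1,0,0],"roll":0,"gripper":0},{"translation":[-1,0,0],"roll":0,"gripper":0}]' | sed -n '2p;4p'
```

```text
position: [0.6207, 0.2476, 0.0347]
ft_force: [-0.6, 1.3, 0.8]
position: [0.6203, 0.2457, 0.034]
ft_force: [0.1, 1.1, 1.8]
position: [0.6202, 0.2439, 0.0338]
ft_force: [-0.5, 4.3, 0.9]
position: [0.6203, 0.2437, 0.0338]
ft_force: [-0.5, 5.4, 1.2]
```

```bash

python3 -m creep '[{"translation":[-1,0,0],"roll":0,"gripper":0},{"translation":[-1,0,0],"roll":0,"gripper":0}]' | sed -n '2p;4p'
python3 -m creep '[{"translation":[-1,0,0],"roll":0,"gripper":0},{"translation":[-1,0,0],"roll":0,"gripper":0}]' | sed -n '2p;4p'
python3 -m creep '[{"translation":[6,0,0],"roll":0,"gripper":0},{"translation":[17,0,0],"roll":0,"gripper":0},{"translation":[17,0,-35],"roll":0,"gripper":0},{"translation":[17,0,-75],"roll":0,"gripper":0},{"translation":[17,-20,-75],"roll":0,"gripper":0}]' >/dev/null
python3 -m creep '[{"translation":[-30,-15,0],"roll":0,"gripper":0},{"translation":[-60,-35,0],"roll":0,"gripper":0},{"translation":[-95,-60,0],"roll":0,"gripper":0},{"translation":[-130,-60,0],"roll":0,"gripper":0},{"translation":[-150,-60,0],"roll":0,"gripper":0}]' >/dev/null
python3 - <<'E'
from h import *
to(-40,105,44,True)
E
```

```text
position: [0.6204, 0.2436, 0.0338]
ft_force: [-0.3, 7.6, 0.9]
position: [0.6205, 0.2434, 0.0338]
ft_force: [-0.4, 10.4, -0.2]
t 22.30 p [0.5404 0.1033 0.1085] jig mm [-65.5 102.7 108.5] yclose deg 1.17 F [ 0.2  0.5 -0.8] w 0.4 g 0.0 q [-0.01  0.62  1.73 -0.    0.79 -0.03]
tool shift mm [ 2.4 25.8 64.4]
```

Firm contact with the stop. One more light press on the fence, then retreat and check.

```bash

python3 -m creep '[{"translation":[2,10,30],"roll":0,"gripper":0},{"translation":[2,22,50],"roll":0,"gripper":0},{"translation":[2,22,64],"roll":0,"gripper":0},{"translation":[2,32,64],"roll":0,"gripper":0},{"translation":[2,40,64],"roll":0,"gripper":0}]' | sed -n '2p;4p'
python3 -m creep '[{"translation":[0,3,0],"roll":0,"gripper":0},{"translation":[0,6,0],"roll":0,"gripper":0},{"translation":[0,8,0],"roll":0,"gripper":0},{"translation":[0,8,0],"roll":0,"gripper":0}]' | sed -n '2p;4p'
python3 -m creep '[{"translation":[0,1,0],"roll":0,"gripper":0},{"translation":[0,2,0],"roll":0,"gripper":0},{"translation":[0,3,0],"roll":0,"gripper":0}]' | sed -n '2p;4p'
```

```text
position: [0.5822, 0.1085, 0.0432]
ft_force: [0.2, -0.0, -0.5]
position: [0.5909, 0.1089, 0.0452]
ft_force: [-0.0, 0.2, 0.2]
position: [0.591, 0.109, 0.0447]
ft_force: [-6.1, 0.1, 5.6]
```

```bash

python3 -m creep '[{"translation":[0,-10,0],"roll":0,"gripper":0},{"translation":[0,-25,0],"roll":0,"gripper":0},{"translation":[0,-25,-40],"roll":0,"gripper":0},{"translation":[0,-25,-80],"roll":0,"gripper":0},{"translation":[0,-25,-120],"roll":0,"gripper":0}]' >/dev/null
python3 -m creep '[{"translation":[30,-20,-20],"roll":0,"gripper":0},{"translation":[60,-40,-40],"roll":0,"gripper":0},{"translation":[95,-60,-40],"roll":0,"gripper":0},{"translation":[130,-80,-40],"roll":0,"gripper":0},{"translation":[170,-90,-40],"roll":0,"gripper":0}]' >/dev/null
python3 -m creep '[{"translation":[40,0,0],"roll":0,"gripper":0},{"translation":[80,0,0],"roll":0,"gripper":0},{"translation":[120,0,0],"roll":0,"gripper":0},{"translation":[120,0,0],"roll":0,"gripper":0}]' >/dev/null
python3 - <<'E'
from h import *
state()
a=viewer.camera("top");b=viewer.camera("side")
c,s=np.cos(YAW),np.sin(YAW)
def draw(n,im,off,f):
    x0,y0,w,h=off;I=cv2.resize(im[y0:y0+h,x0:x0+w],None,fx=f,fy=f,interpolation=cv2.INTER_CUBIC)
    P=[(-5,-10,36),(45,-10,36),(45,230,36),(-5,230,36)]
    W=[[J[0]+(c*x-s*y)/1e3,J[1]+(s*x+c*y)/1e3,z/1e3] for x,y,z in P]
    uv=((proj(n,W)-[x0,y0]+.5)*f).round().astype(int)
    J2=I.copy();cv2.polylines(J2,[uv],True,(0,0,255),1);return J2
A=draw("top",a,(262,155,110,55),5);B=draw("side",b,(300,150,110,78),4)
B=cv2.copyMakeBorder(B,0,0,0,110,0);cv2.imwrite("pics/f.png",np.vstack([A,B]));print(A.shape,B.shape)
E
```

```text
t 24.47 p [0.4734 0.404  0.2056] jig mm [-126.3  404.6  205.6] yclose deg 1.48 F [0.4 0.2 0.2] w 0.6 g 0.0 q [0.53 0.56 1.48 0.   1.09 0.5 ]
(275, 550, 3) (312, 550, 3)
```

View pics/f.png

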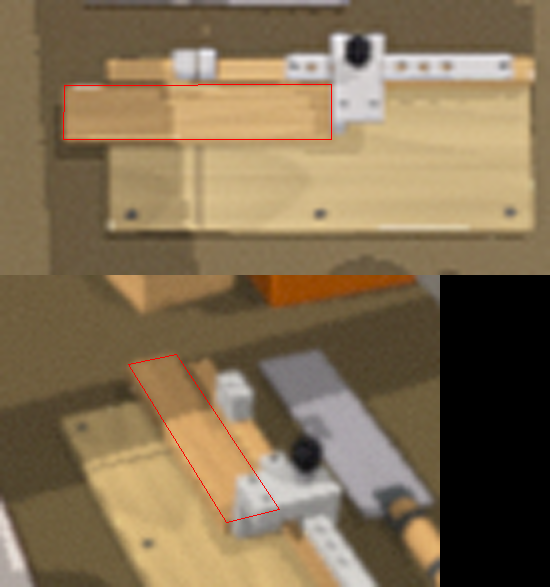

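The predicted final outline of the strip coincides with the strip in both views: top edges at rows 85–140 and end at column 331, against the stop. It is flush with the fence, and the pin is down. Handing in.

```bash
python3 -c "
from rig import hand_in
print(hand_in())"
```

```text
the job is handed in; nothing more can be done
None
```

I set the jig for the 120 mm side on the clipboard and handed the job in at about 24.5 s; hand-in returned no verdict. The stop's pin is down in the 120 mm hole, and the pine strip lies flat across the saw slot, pressed against the fence and the stop.

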